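Fish the TV remote out of the bedside gap

TASK

The black TV remote has slipped down on end into the narrow gap between the little wooden drawer chest and the pile of books. Pull it straight up out of the gap by its exposed top and stand it, same end up, in the slatted wooden remote holder, lowering it to the bottom before you let go rather than dropping it in. Leave the blue notebook where it is parked in the same gap.

Things in the scene. Friction and masses are not known exactly. Their poses are not given: they have to be found in the camera images.
- remote: Black TV remote, a bar 46 (its x) x 20 (its y, thickness) x 150 mm (its z), about 120 g, standing on end; red strip on its top end, red button and grey keys on one broad face. Origin: centre of its lower end; z points up to the top end. In the gap it shows only its top 42 mm: grip these across the thickness, fingertips above the chest and books.
- notebook: Blue pocket notebook with an orange band, 80 (its x) x 16 (its y) x 140 mm (its z), standing on end in the same gap, its centre about 110 mm from the remote's along the gap; which of the two is nearer the robot varies. Origin: centre of its lower end; z up. It stays there.
- nook: Fixed: a small brown drawer chest with zigzag inlay (220 x 150 mm, on its +y side) and a pile of four books (220 x 140 mm, on its -y side), both 108 mm high, with a straight gap 24 mm wide between them along its x, open at the top and both ends. Origin on the table in the middle of the gap; z up.
- holder: Remote holder, a fixed open-topped box of dark wood with pale upright slats. Outside 92 (its x) x 62 (its y) x 80 mm high; pocket 72 (its x) x 42 mm (its y), floor 6 mm above the table. Origin: centre of its underside; z up. The remote goes in with its 46 mm width along the holder's x, either way round.

How it is judged (in metres and radians):
On the way, in this order (a step that is already met when the one before it is completed fails the run):
1. the remote is lifted clear of the gap: its lower end at least 115 mm above the table, held in the fingers (z of remote in the frame of nook above 0.115 m and contact force between the fingers and remote above 0.5 N), for 0.1 s.
2. still held in the fingers, the remote is lowered into the holder until its lower end is less than 30 mm above the pocket floor (contact force between the fingers and remote above 0.5 N and horizontal distance between remote and holder below 0.025 m and z of remote in the frame of holder below 0.036 m), for 0.1 s.
At the end, for the whole second after the job is handed in: The remote stands in the holder: its lower end within 25 mm of the holder's centre and no more than 12 mm above the pocket floor, leaning less than 20 degrees, same end up, released and at rest. The notebook stands in the gap within 30 mm of where it was, leaning less than 17 degrees (horizontal distance between remote and holder below 0.025 m and z of remote in the frame of holder below 0.018 m and angle between remote's own z axis and vertical below 0.35 rad and linear speed of remote below 0.03 m/s and distance of notebook from where it was at the start of the episode below 0.03 m and angle between notebook's own z axis and vertical below 0.3 rad); the robot touches nothing.
It fails at once if the notebook is shifted by more than 30 mm or tipped by more than 17 degrees (distance of notebook from where it was at the start of the episode above 0.03 m or angle between notebook's own z axis and vertical above 0.3 rad).
It also fails if it takes over 35 s, if anything falls off the work surface, if the arm or the gripper's body presses on something with over 40 N, if the wrist force passes 120 N, or if a joint passes its speed limit or range.

ROBOT

A 6-joint arm with a two-finger parallel gripper is mounted at the origin on the work surface. World frame = base frame: x ahead of the robot, y to its left, z up, the work surface at z = 0. Lengths are in mm, angles in rad, forces in N, time in s.
With the tool pointing down it reaches from about 350 to 775 mm from the base axis. Payload 7.3 kg.
Tool frame: the origin (TCP) lies on the mounting face of the last link; the fingertips stand 178 mm ahead of it and the grasp point (between the pads) lies 159 mm ahead of it; z points along the fingers, y is the line along which they close (so a half turn about z gives the same grasp; the last joint's range is limited). The gripper opens to 92 mm and grips with 3 to 60 N. Pads are 19 mm wide; open, the fingers measure 130 mm over their backs; the gripper's body (75 mm by 190 mm) begins 47 mm behind the grasp point.
Start: joints at [1.018, 0.342, 1.524, -0, 1.275, -0.146], TCP at [207.707, 482.167, 404.741] pointing down, gripper open.
Joint ranges: [-2.53, 2.53], [-0.77, 2.02], [0.04, 2.7], [-1, 4.14], [0.28, 2.66], [-3.11, 3.11]. Speed limits (rad/s): [2.57, 2.57, 3.14, 3.14, 3.14, 3.14].

INTERFACE

Orientations are given as [roll, pitch, yaw] about the fixed x, y, z axes, in that order (R = Rz(yaw) Ry(pitch) Rx(roll)).
In Python, from plant import bot, cams, close_job gives the robot as it stands (bot), with the cameras (cams) and the job as plain functions.
- The arm moves only by the tool advance, called after "Request:" in YAML: its name, and indented under it one key for each argument. Schema: {"type":"object","properties":{"deltas":{"type":"object","properties":{"offsets":{"type":"array","items":{"type":"array","items":{"type":"number"},"minItems":5,"maxItems":5},"minItems":1,"maxItems":5}},"additionalProperties":false,"required":["offsets"]},"only":{"type":"string"},"quiet":{"type":"boolean"},"lines":{"type":"string"}},"required":["deltas"],"additionalProperties":false}. deltas is an object whose key "offsets" holds a list of rows, 1 to 5 of them, each of 5 numbers: the finger opening in mm, then dx, dy, dz in parts of the range, where 1.0 means 500 mm, then a turn about the tool's z in normalised numbers (1 is pi rad); each row is the pose to reach, as a shift and turn from the pose commanded when the call began, along the tool's axes at that moment; what a row does not reach only later rows make up. A row lasts 1/8 s, in which the tool goes at most 62.5 mm and 0.188 rad, less where a joint would pass 70% of its speed; a pose out of reach is approached as far as the arm can. The fingers move at their own pace and stop on an object; the grip force is fixed at half the most. Time passes only in rows, so rows that do not move let the fingers close. The tool returns the time, the measured TCP pose, the force, the opening and the grip force at its end. only (a regular expression) keeps the lines of the reply that match it, lines (a string "A,B") keeps lines A to B, and quiet returns only ok. No shift or turn number may pass 1 either way. Input that does not fit is refused with a message, and nothing moves.
- bot.get_obs(): the state, without advancing time (a new reading comes with each control period).
- cams.capture(name): name is "side" or "top"; returns a dict with "color" (384x512x3 uint8, red, green, blue), "K" (3x3 intrinsics, pixels), "k1" (the pictures are not rectified: a ray, as slopes to the right and down, at radius r is drawn at 1 + k1 r^2 times it, then the intrinsics apply), "R" (3x3) and "t" (3): a world point X has camera coordinates R X + t. Camera axes: x right, y down, z forward; pixel columns grow to the right and rows downward; lengths in mm; the calibration is good to about 2 mm. A picture is of the moment at which its call begins. There is no depth.
- close_job(): hands the job in; it is judged then, once.
The state is a dict: "time": time; "joint_positions": joint angles; "dq": joint speeds; "tau": joint torques, N m; "tool_pos": TCP position; "tcp_rot": TCP orientation; "contact_force": force on the tool from outside, world axes, zero at the start; "moment": the same for the moment, N m; "grip_width": finger opening in mm; "finger_force": force on a finger pad.
Only numpy, scipy, OpenCV 4.12 (cv2) and the standard library are available. Lean on these libraries where they do the work, as an engineer would, in place of code of your own. Each camera call takes 0.05 s, during which the arm holds its last target. There are 200 camera calls.

## Working session

There is one attempt and no reset: what is moved stays moved. The work goes in short steps, Python scripts to look and compute and a tool call to move; the robot and the scene stay as the last step left them, time stands still between calls to the robot, and variables do not carry over. Pictures are saved under pics/ and viewed, at most 10 in all, crops included, and the job is handed in when it is done.

```bash
ls; mkdir -p pics
```

Run:
```python
from plant import bot, cams, close_job
import cv2,pickle
for n in("top","side"):
    c=cams.capture(n); cv2.imwrite(f"pics/{n}0.png",c["color"][:,:,::-1]); pickle.dump(c,open(f"{n}0.pkl","wb"))
    print(n,c["K"],c["k1"],c["R"],c["t"])
o=bot.get_obs();print(o["tool_pos"],o["tcp_rot"],o["time"],o["grip_width"])
```

```text
pics
plant.py
top [[452.90933772   0.         253.82266237]
 [  0.         452.90933772 194.02094296]
 [  0.           0.           1.        ]] 0.05887647378341495 [[-8.38238813e-04 -9.99934575e-01 -1.14080035e-02]
 [-9.85497793e-01  2.76181081e-03 -1.69665764e-01]
 [ 1.69686170e-01  1.11003418e-02 -9.85435633e-01]] [-40.91430481 582.91222798 770.56814239]
side [[471.69889183   0.         253.17793489]
 [  0.         471.69889183 193.07082601]
 [  0.           0.           1.        ]] -0.1405413429081788 [[-0.98746417 -0.15781751  0.0028556 ]
 [-0.11804713  0.72636941 -0.6770911 ]
 [ 0.10478261 -0.66894029 -0.73589367]] [542.7068664  145.82366579 873.74439259]
[207.64893232 482.06671286 404.11832613] [-3.14021885e+00 -2.03089312e-04  2.73481888e+00] 0.1 91.63047916938407
```

View pics/top0.png

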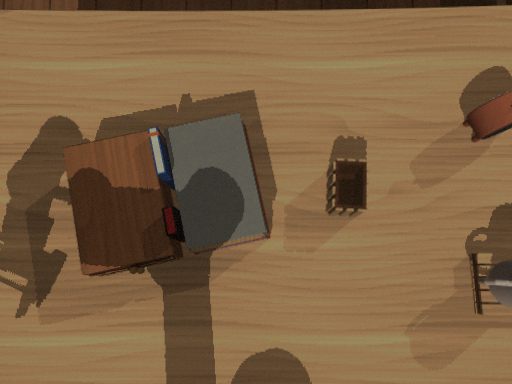

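View pics/side0.png

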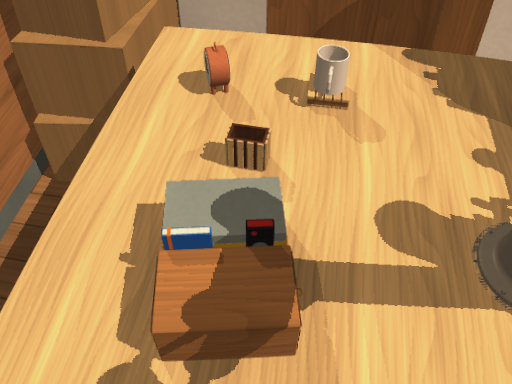

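The top view shows the remote's red end at about (171,220), the notebook's top at (160,155) and the holder's rim around (350,186). In the side view the remote is at (260,230), the notebook at (187,238) and the holder at (248,145). I'll enlarge these areas for corner picking.

Create h.py:
```python
import numpy as np,cv2,pickle
def ray(c,uv):
    uv=np.atleast_2d(np.float64(uv)); K=c["K"]
    d=(uv-[K[0,2],K[1,2]])/[K[0,0],K[1,1]]; s=d.copy()
    for _ in range(30): s=d/(1+c["k1"]*(s**2).sum(1,keepdims=True))
    D=np.c_[s,np.ones(len(s))]@c["R"]; return -c["R"].T@c["t"],D
def onplane(c,uv,z):
    C,D=ray(c,uv); return (C+D*((z-C[2])/D[:,2])[:,None])[:,:2]
def mask(c,kind):
    r,g,b=[c["color"][:,:,i].astype(int) for i in range(3)]
    return ((r>60)&(r>3*g)&(r>3*b) if kind=="red" else (b>1.5*r)&(b>60)).astype(np.uint8)
```

Run:
```python
from h import *
t=pickle.load(open("top0.pkl","rb"));s=pickle.load(open("side0.pkl","rb"))
def crop(c,x,y,w,h,f): return cv2.resize(c["color"][y:y+h,x:x+w,::-1],None,fx=f,fy=f,interpolation=cv2.INTER_CUBIC)
a=np.vstack([np.hstack([crop(t,140,120,60,50,6),crop(t,320,150,60,50,6)][:1]+[crop(t,150,195,60,50,6)]),np.hstack([crop(t,320,160,60,50,6)]+[crop(s,220,205,60,50,6)])])
cv2.imwrite("pics/crop0.png",a)
for n,c in(("top",t),("side",s)):
    m=mask(c,"red"); cs,_=cv2.findContours(m,0,2)
    for k in cs:
        if cv2.contourArea(k)>15 : print(n,cv2.contourArea(k),cv2.minAreaRect(k),onplane(c,cv2.boxPoints(cv2.minAreaRect(k)),150).round(1).tolist())
```

```text
top 142.5 ((169.3719940185547, 220.29600524902344), (24.686193466186523, 7.065975189208984), 79.69515228271484) [[542.3, 99.1], [544.3, 88.2], [506.0, 80.1], [504.0, 90.9]]
side 144.5 ((259.5, 223.0), (6.0, 25.0), 90.0) [[546.1, 87.7], [506.2, 81.3], [504.6, 93.6], [544.1, 100.0]]
```

View pics/crop0.png

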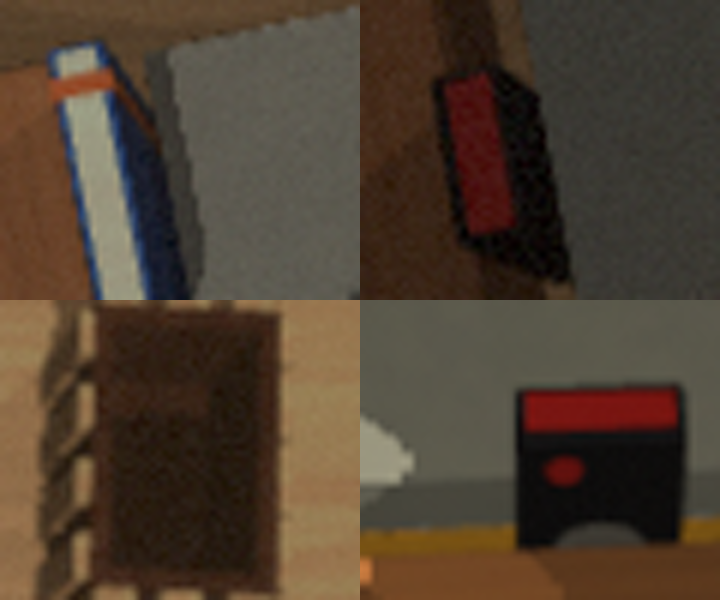

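The crops show the remote's red strip clearly, with its button face toward +y (the chest). The holder's dark rim spans about (336,161) to (367,208), and its long axis is roughly along world x.

Run:
```python
from h import *
t=pickle.load(open("top0.pkl","rb"));s=pickle.load(open("side0.pkl","rb"))
for q in([[335.8,161.3],[366.8,162.3],[366.3,208.3],[336.2,206.7]],):
    p=onplane(t,q,80);print(p.round(1).tolist(),p.mean(0),[np.linalg.norm(p[i]-p[i-1]).round(1) for i in range(4)])
sub=t["color"][155:215,330:372].astype(int)
m=((sub.sum(2)<190)).astype(np.uint8); m=cv2.morphologyEx(m,cv2.MORPH_OPEN,np.ones((5,5)))
k=max(cv2.findContours(m,0,2)[0],key=cv2.contourArea); r=cv2.minAreaRect(k); b=cv2.boxPoints(r)+[330,155]
p=onplane(t,b,80);print(r,b.tolist(),p.round(1).tolist(),p.mean(0),[np.linalg.norm(p[i]-p[i-1]).round(1) for i in range(4)],[np.arctan2(*(p[i]-p[i-1])[::-1]).round(3) for i in range(4)])
# red strips
for c in(t,s):
    k=max(cv2.findContours(mask(c,"red"),0,2)[0],key=cv2.contourArea); M=cv2.moments(mask(c,"red")*0+cv2.drawContours(np.zeros((384,512),np.uint8),[k],-1,1,-1),True)
    q=[M["m10"]/M["m00"],M["m01"]/M["m00"]];print(onplane(c,q,150))
# gap edges: chest/book corners by hand in top
p=onplane(t,[[151,129],[182,258],[168,127],[190,250]],108);print(p.round(1).tolist(),np.arctan2((p[0]-p[1])[1],(p[0]-p[1])[0]),np.arctan2((p[2]-p[3])[1],(p[2]-p[3])[0]))
v=cv2.resize(s["color"][105:185,200:300,::-1],None,fx=7,fy=7,interpolation=cv2.INTER_CUBIC);cv2.imwrite("pics/hs.png",v)
```

```text
[[635.5, -186.4], [633.4, -240.3], [552.1, -236.0], [555.0, -184.6]] [ 594.01087832 -211.82212619] [np.float64(80.6), np.float64(53.9), np.float64(81.4), np.float64(51.5)]
((20.0, 29.5), (47.0, 30.0), 90.0) [[335.0, 161.0], [365.0, 161.0], [365.0, 208.0], [335.0, 208.0]] [[636.1, -185.0], [635.8, -237.3], [552.6, -233.8], [552.7, -182.5]] [ 594.30277757 -209.63796183] [np.float64(83.4), np.float64(52.2), np.float64(83.2), np.float64(51.3)] [np.float64(-0.031), np.float64(-1.576), np.float64(3.1), np.float64(1.569)]
[[523.87628472  89.4563365 ]]
[[525.12361576  90.54281421]]
[[686.7, 134.1], [466.7, 75.2], [690.3, 105.0], [479.7, 62.4]] 0.2617655152799879 0.19981680944580568
```

View pics/hs.png

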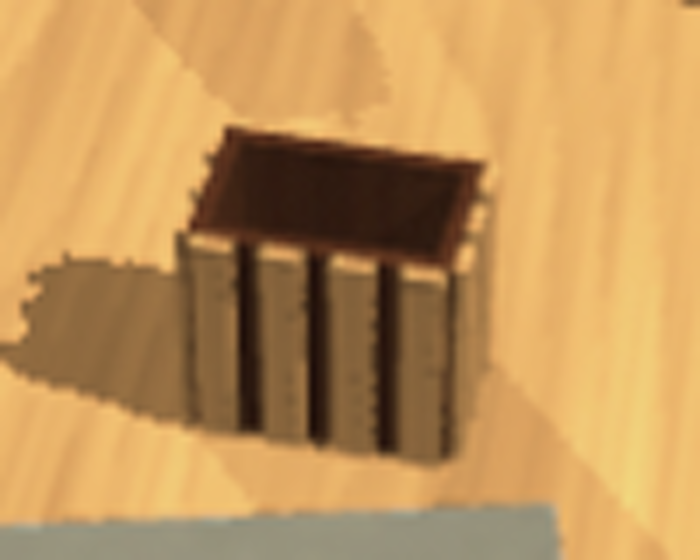

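The side crop shows the dark rim's outer corners at about (233,123), (269,129), (265,143) and (227,139). Its size, plus the slats, fits the stated 92 x 62.

Add to h.py:
```python
def pca(c,kind,z,roi=None):
    m=mask(c,kind); k=max(cv2.findContours(m,0,2)[0],key=cv2.contourArea)
    v,u=np.nonzero(cv2.drawContours(m*0,[k],-1,1,-1)); p=onplane(c,np.c_[u,v],z); w,V=np.linalg.eigh(np.cov(p.T)); a=V[:,1]*np.sign(V[0,1])
    return p.mean(0),np.arctan2(a[1],a[0])
def togo(o,xy,zg,yaw):
    from scipy.spatial.transform import Rotation as Ro
    R=Ro.from_euler("xyz",o["tcp_rot"]).as_matrix(); d=R.T@(np.r_[xy,zg+159]-o["tool_pos"])
    t=-(yaw-o["tcp_rot"][2]); t=(t+np.pi/2)%np.pi-np.pi/2
    return d.round(1),round(t,3)
```

Run:
```python
from h import *
from plant import bot, cams, close_job
t=pickle.load(open("top0.pkl","rb"));s=pickle.load(open("side0.pkl","rb"))
p=onplane(s,[[232.9,123.3],[269.3,128.6],[264.6,143.1],[227.2,138.6]],80);print(p.round(1).tolist(),p.mean(0),[np.linalg.norm(p[i]-p[i-1]).round(1) for i in range(4)],[np.arctan2(*(p[i]-p[i-1])[::-1]).round(3) for i in range(4)])
print(pca(t,"red",150),pca(s,"red",150))
o=bot.get_obs(); print(togo(o,[524.5,90],200,.2),togo(o,[524.5,90],132,.2))
```

```text
[[632.9, -235.6], [551.0, -230.4], [554.4, -181.3], [635.2, -182.9]] [ 593.35575764 -207.54929134] [np.float64(52.7), np.float64(82.0), np.float64(49.1), np.float64(80.8)] [np.float64(-1.615), np.float64(3.078), np.float64(1.502), np.float64(-0.019)]
(array([523.90648644,  89.45971588]), np.float64(0.20165099513589974)) (array([525.12191187,  90.53000632]), np.float64(0.18023701666288908))
(array([-446.1, -234.7,   45.4]), np.float64(-0.607)) (array([-446.1, -234.6,  113.4]), np.float64(-0.607))
```

Units first: shifts go in shares of 500 mm and turns go in shares of pi rad. So -270 mm / 500 = -0.54, -220 mm / 500 = -0.44, -0.607 rad / 3.1416 = -0.1932.

Request:
advance:
  deltas: {"offsets": [[92, -0.11, -0.058, 0, -0.0477], [92, -0.22, -0.116, 0, -0.0955], [92, -0.33, -0.174, 0.02, -0.1432], [92, -0.44, -0.232, 0.04, -0.1932], [92, -0.54, -0.284, 0.06, -0.1932]]}

```text
time: 0.72
tool_pos: [398.9, 245.1, 374.8]
tcp_rot: [3.141, 0.0, -2.939]
contact_force: [0.2, 0.3, -0.5]
grip_width: 91.6
finger_force: 0.0
```

Request:
advance:
  deltas: {"offsets": [[92, -0.112, -0.014, 0, 0], [92, -0.224, -0.028, 0, 0], [92, -0.336, -0.042, 0, 0], [92, -0.37, -0.046, 0, 0], [92, -0.37, -0.046, 0, 0]]}

```text
time: 1.35
tool_pos: [584.7, 260.6, 373.7]
tcp_rot: [-3.141, -0.002, -2.942]
contact_force: [-0.3, 0.1, -0.5]
grip_width: 91.6
finger_force: 0.0
```

Run:
```python
from h import *
from plant import bot, cams, close_job
o=bot.get_obs(); print(togo(o,[524.5,90],132,.2),o["joint_positions"])
```

```text
(array([  92.7, -155.3,   82.9]), np.float64(-0.001)) [ 2.99582431e-01  5.79472035e-01  1.22378299e+00  7.97573614e-05
  1.34017874e+00 -1.47059932e+00]
```

The second call went off at an angle because the tool axes had turned. The script now gives the remaining distance, so I'll correct from there.

In the tool's units: -155.3 mm / 500 = -0.3106, 92.7 mm / 500 = 0.1854.

Request:
advance:
  deltas: {"offsets": [[92, 0.056, -0.094, 0, 0], [92, 0.112, -0.188, 0, 0], [92, 0.168, -0.282, 0, 0], [92, 0.1854, -0.3106, 0, 0], [92, 0.1854, -0.3106, 0, 0]]}

```text
time: 1.98
tool_pos: [523.4, 90.0, 375.6]
tcp_rot: [3.141, 0.001, -2.943]
contact_force: [-0.0, -0.0, 0.5]
grip_width: 91.9
finger_force: 0.0
```

Run:
```python
from h import *
from plant import bot, cams, close_job
o=bot.get_obs(); print(togo(o,[524.5,90],132,.2))
```

```text
(array([-1.1, -0.2, 84.6]), np.float64(-0.001))
```

In the tool's units: 84 mm / 500 = 0.168, 75 mm / 500 = 0.15.

Request:
advance:
  deltas: {"offsets": [[92, -0.002, 0, 0.09, 0], [92, -0.002, 0, 0.15, 0], [92, -0.002, 0, 0.168, 0], [40, -0.002, 0, 0.168, 0], [12, -0.002, 0, 0.168, 0]]}

```text
time: 2.6
tool_pos: [525.5, 90.9, 292.4]
tcp_rot: [-3.141, 0.002, -2.941]
contact_force: [-0.5, 0.3, 0.3]
grip_width: 76.6
finger_force: 0.0
```

Request:
advance:
  deltas: {"offsets": [[12, 0, 0, 0, 0], [12, 0, 0, 0, 0], [12, 0, 0, 0, 0], [12, 0, 0, 0, 0]]}

```text
time: 3.1
tool_pos: [525.0, 90.4, 291.2]
tcp_rot: [3.142, 0.0, -2.942]
contact_force: [-0.0, 0.2, 0.3]
grip_width: 36.2
finger_force: 0.0
```

Request:
advance:
  deltas: {"offsets": [[12, 0, 0, 0, 0], [12, 0, 0, 0, 0], [12, 0, 0, 0, 0], [12, 0, 0, 0, 0]]}

```text
time: 3.6
tool_pos: [525.0, 90.4, 291.1]
tcp_rot: [3.142, -0.0, -2.941]
contact_force: [-0.2, -0.8, -0.3]
grip_width: 19.9
finger_force: 30.0
```

Run:
```python
from plant import bot, cams, close_job
import cv2
cv2.imwrite("pics/side1.png",cams.capture("side")["color"][:,:,::-1])
```

```text
(no output)
```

View pics/side1.png

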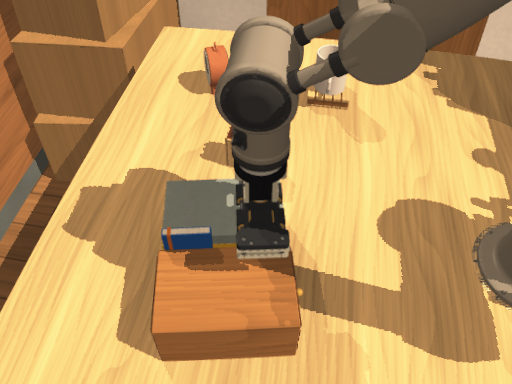

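The fingers hold the remote at 19.9 mm with 30 N, and the notebook is undisturbed at (187,240). Next I'll lift straight up.

In the tool's units: -140 mm / 500 = -0.28, -125 mm / 500 = -0.25.

Request:
advance:
  deltas: {"offsets": [[12, 0, 0, -0.05, 0], [12, 0, 0, -0.12, 0], [12, 0, 0, -0.19, 0], [12, 0, 0, -0.25, 0], [12, 0, 0, -0.28, 0]]}

```text
time: 4.28
tool_pos: [525.0, 90.5, 432.6]
tcp_rot: [-3.141, 0.002, -2.941]
contact_force: [1.2, -0.6, -1.4]
grip_width: 19.6
finger_force: 30.0
```

Request:
advance:
  deltas: {"offsets": [[12, 0, 0, 0, 0], [12, 0, 0, 0, 0]]}

```text
time: 4.53
tool_pos: [524.9, 90.4, 429.7]
tcp_rot: [3.141, -0.002, -2.941]
contact_force: [-0.3, 0.0, -0.4]
grip_width: 19.5
finger_force: 30.0
```

```bash
python3 - <<'E'
from h import *
from plant import bot, cams, close_job
for n in("top","side"):
    c=cams.capture(n); cv2.imwrite(f"pics/{n}2.png",c["color"][:,:,::-1])
o=bot.get_obs(); print(o["tool_pos"],o["grip_width"],o["finger_force"],togo(o,[593.8,-209],271,-.04))
E
```

```text
[524.92091347  90.41806852 429.74149781] 19.839112727095856 29.991637766361237 (array([  -8. , -307.1,   -0.4]), np.float64(0.24))
```

View pics/side2.png

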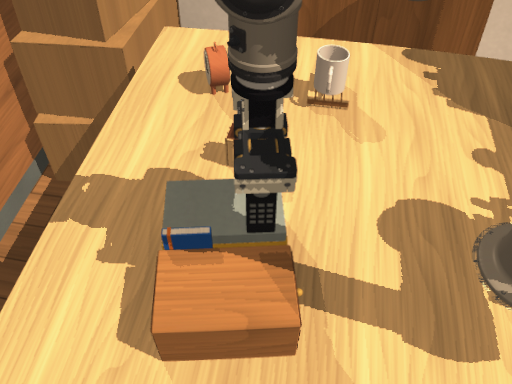

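The remote is held vertically at about (262,210), with its lower end above the chest top, and the notebook hasn't moved. Next I'll carry it over the holder.

In the tool's units: -250 mm / 500 = -0.5, -200 mm / 500 = -0.4, 0.24 rad / 3.1416 = 0.0764.

Request:
advance:
  deltas: {"offsets": [[12, -0.002, -0.08, 0, 0.0127], [12, -0.006, -0.18, 0, 0.0318], [12, -0.008, -0.29, 0, 0.0509], [12, -0.01, -0.4, 0, 0.07], [12, -0.012, -0.5, 0, 0.0764]]}

```text
time: 5.25
tool_pos: [580.8, -155.3, 430.0]
tcp_rot: [3.141, -0.001, 3.1]
contact_force: [1.4, 0.2, -1.2]
grip_width: 19.9
finger_force: 30.0
```

Request:
advance:
  deltas: {"offsets": [[12, 0, 0, 0, 0]]}

```text
time: 5.38
tool_pos: [580.8, -156.9, 429.3]
tcp_rot: [3.142, -0.002, 3.097]
contact_force: [-0.3, 0.8, -0.9]
grip_width: 19.9
finger_force: 30.0
```

```bash
python3 - <<'E'
from h import *
from plant import bot, cams, close_job
o=bot.get_obs(); print(togo(o,[593.8,-209],271,-.04))
E
```

```text
(array([-15.3, -51.5,  -0.8]), np.float64(-0.004))
```

In the tool's units: -51.5 mm / 500 = -0.103, -43 mm / 500 = -0.086.

Request:
advance:
  deltas: {"offsets": [[12, -0.016, -0.05, 0, 0], [12, -0.026, -0.086, 0, 0], [12, -0.0306, -0.103, 0, 0], [12, -0.0306, -0.103, 0, 0]]}

```text
time: 5.88
tool_pos: [593.9, -205.4, 430.8]
tcp_rot: [3.141, -0.0, 3.101]
contact_force: [0.6, -0.1, -0.5]
grip_width: 20.0
finger_force: 30.0
```

```bash
python3 - <<'E'
from h import *
from plant import bot, cams, close_job
o=bot.get_obs(); print(togo(o,[593.8,-209],138,-.04))
for n in("top","side"):
    c=cams.capture(n); pickle.dump(c,open(n+"3.pkl","wb"));cv2.imwrite(f"pics/{n}3.png",c["color"][:,:,::-1])
t,s=[cv2.imread(f"pics/{n}3.png") for n in("top","side")]
cv2.imwrite("pics/c3.png",np.hstack([cv2.resize(t[130:250,290:410],None,fx=3.3,fy=3.3),cv2.resize(s[60:180,190:310],None,fx=3.3,fy=3.3)]))
E
```

```text
(array([-1.000e-01, -3.600e+00,  1.338e+02]), np.float64(-0.0))
```

View pics/c3.png

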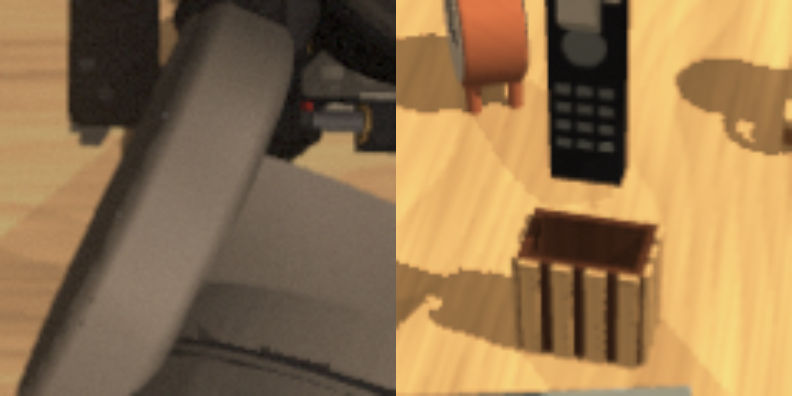

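The side crop shows the remote hanging vertically. Its lower edge runs from (237,114) to (258.5,116), above and in line with the holder's mouth. I'll check that edge by casting it onto its plane and settle the last few mm.

Run:
```python
from h import *
from plant import bot, cams, close_job
s=pickle.load(open("side3.pkl","rb")); p=onplane(s,[[237.3,113.9],[258.5,115.8]],140); print(p,p.mean(0))
o=bot.get_obs(); print(o["tool_pos"],togo(o,[593.8,-209],138,-.04))
```

```text
[[ 614.1046661  -194.38789417]
 [ 570.16859518 -195.1545729 ]] [ 592.13663064 -194.77123353]
[ 593.79821554 -204.79331659  431.07621282] (array([ -0.2,  -4.3, 134.1]), np.float64(0.001))
```

Request:
advance:
  deltas: {"offsets": [[12, 0, -0.005, 0.03, 0], [12, 0, -0.005, 0.08, 0], [12, 0, -0.005, 0.13, 0], [12, 0, -0.005, 0.18, 0]]}

```text
time: 6.48
tool_pos: [593.5, -207.4, 339.3]
tcp_rot: [3.141, -0.001, 3.102]
contact_force: [-0.7, -0.4, -1.0]
grip_width: 20.1
finger_force: 30.0
```

No contact on the way in, and the lower end is about 48 mm above the table. I'll lower it the rest gently to the pocket floor.

In the tool's units: 40 mm / 500 = 0.08, 37 mm / 500 = 0.074.

Request:
advance:
  deltas: {"offsets": [[12, 0, 0, 0.03, 0], [12, 0, 0, 0.056, 0], [12, 0, 0, 0.074, 0], [12, 0, 0, 0.08, 0], [12, 0, 0, 0.08, 0]]}

```text
time: 7.1
tool_pos: [593.9, -208.0, 301.4]
tcp_rot: [-3.141, 0.001, 3.102]
contact_force: [-0.4, 0.4, -0.6]
grip_width: 19.7
finger_force: 30.0
```

In the tool's units: 4 mm / 500 = 0.008, 3 mm / 500 = 0.006.

Request:
advance:
  deltas: {"offsets": [[12, 0, 0, 0.003, 0], [12, 0, 0, 0.006, 0], [12, 0, 0, 0.008, 0], [12, 0, 0, 0.008, 0]]}

```text
time: 7.6
tool_pos: [593.8, -208.0, 297.1]
tcp_rot: [3.142, 0.0, 3.102]
contact_force: [-0.0, -0.0, -0.3]
grip_width: 19.9
finger_force: 30.0
```

In the tool's units: 1.5 mm / 500 = 0.003, 1 mm / 500 = 0.002.

Request:
advance:
  deltas: {"offsets": [[12, 0, 0, 0.002, 0], [12, 0, 0, 0.003, 0], [12, 0, 0, 0.003, 0]]}

```text
time: 7.98
tool_pos: [593.7, -207.9, 297.1]
tcp_rot: [-3.141, 0.001, 3.102]
contact_force: [-3.6, 1.5, 8.3]
grip_width: 20.0
finger_force: 30.0
```

The remote is on the floor (8 N upward). I'll release and retreat straight up.

In the tool's units: -1 mm / 500 = -0.002.

Request:
advance:
  deltas: {"offsets": [[50, 0, 0, -0.002, 0], [50, 0, 0, -0.002, 0], [50, 0, 0, -0.002, 0], [50, 0, 0, -0.002, 0], [50, 0, 0, -0.002, 0]]}

```text
time: 8.6
tool_pos: [593.8, -207.9, 296.5]
tcp_rot: [3.141, -0.0, 3.102]
contact_force: [0.1, -0.2, 0.5]
grip_width: 49.9
finger_force: 0.0
```

Request:
advance:
  deltas: {"offsets": [[50, 0, 0, -0.04, 0], [50, 0, 0, -0.1, 0], [50, 0, 0, -0.18, 0], [50, 0, 0, -0.26, 0], [50, 0, 0, -0.26, 0]]}

```text
time: 9.22
tool_pos: [594.0, -208.0, 430.5]
tcp_rot: [-3.139, 0.007, 3.102]
contact_force: [0.7, 0.4, 0.1]
grip_width: 50.2
finger_force: 0.0
```

Run:
```python
from h import *
from plant import bot, cams, close_job
c=cams.capture("side"); cv2.imwrite("pics/side4.png",c["color"][:,:,::-1])
```

```text
(no output)
```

View pics/side4.png

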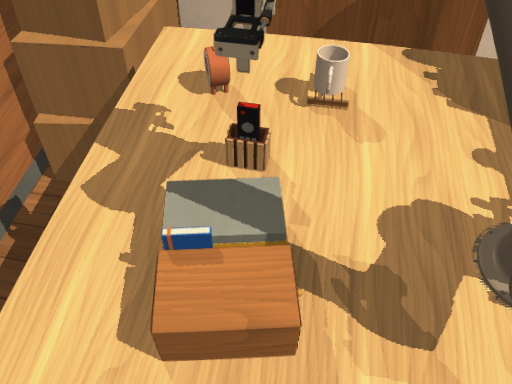

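The remote stands upright in the holder at (248,120), red end up. The notebook is still at (187,238), and the gripper is clear of everything.

Request:
advance:
  deltas: {"offsets": [[50, 0, 0, 0, 0], [50, 0, 0, 0, 0], [50, 0, 0, 0, 0]]}

```text
time: 9.65
tool_pos: [593.8, -208.0, 425.7]
tcp_rot: [3.141, -0.001, 3.102]
contact_force: [-0.4, 0.7, 1.2]
grip_width: 50.3
finger_force: 0.0
```

```bash
python3 -c "
from plant import bot, cams, close_job
print(close_job())"
```

```text
the job is handed in; nothing more can be done
None
```

The job is handed in at about 10 s: the remote stands upright in the holder, red end up, lowered to the floor before release, and the notebook is still in the gap (the hand-in printed no verdict).

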